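# Close the plate incubator and set its selector

## Robot

A 6-joint arm with a two-finger parallel gripper is mounted at the origin on the work surface. World frame = base frame: x ahead of the robot, y to its left, z up, the work surface at z = 0. Lengths are in m, angles in rad, forces in N, time in s.
With the tool pointing down it reaches from about 0.3 to 1 m from the base axis. Payload 5.1 kg.
Tool frame: the origin (TCP) lies on the mounting face of the last link; the fingertips stand 190 mm ahead of it and the grasp point (between the pads) lies 171 mm ahead of it; z points along the fingers, y is the line along which they close (so a half turn about z gives the same grasp; the last joint's range is limited). The gripper opens to 95 mm and grips with 3 to 60 N. Pads are 20 mm wide; open, the fingers measure 119 mm over their backs; the gripper's body (75 mm by 180 mm) begins 59 mm behind the grasp point.
Start: joints at [1.161, 0.124, 1.65, -0, 1.367, -0.083], TCP at [0.209, 0.616, 0.405] pointing down, gripper open.
Joint ranges: [-2.61, 2.61], [-1.02, 2.33], [0.03, 2.71], [-1.35, 4.49], [0.32, 2.68], [-2.91, 2.91]. Speed limits (rad/s): [2.57, 2.57, 3.14, 3.14, 3.14, 3.14].

## Interface

Orientations are given as [roll, pitch, yaw] about the fixed x, y, z axes, in that order (R = Rz(yaw) Ry(pitch) Rx(roll)).
In Python, from station import * gives the robot as it stands.
- The arm moves only by the tool arm_command, never from a script. Its arguments are lists of equal length, an entry for each row: "dp": the shift along the world's x, y, z normalised to -1 to 1, where 1 is 1 m, a list of three; "roll": the turn about the world's z normalised to -1 to 1, where 1 is 0.1 rad; "fingers": the opening, from 0 (shut) to 1 (fully open). In form: {"dp": [[dx, dy, dz], ...], "roll": [roll, ...], "fingers": [fingers, ...]}. A call has 1 to 12 rows; each row shifts and turns the commanded pose from where the row before left it; what a row does not reach is not made up. A row lasts 1/12 s, in which the tool goes at most 41.7 mm and 7.16 degrees, less where a joint would pass 70% of its speed; a pose out of reach is approached as far as the arm can. A call with a number of a shift or a turn outside -1 to 1 is refused whole. A call with a gripper value outside its range is refused whole. The fingers move at their own pace and stop on an object; "squeeze" is the grip in N (left out, the last holds). Time passes only in rows, so rows that do not move let the fingers close. It gives the time, the measured TCP pose, the force, the opening and the grip force at its end, in the units of the state.
- state(): the state, without advancing time (a new reading comes with each control period).
- snapshot(name): name is "side" or "top"; returns a dict with "img" (420x560x3 uint8, blue, green, red), "vfov" (degrees; the focal length in pixels is half the picture's height over the tangent of half this angle, whatever the lens; pixels are square), "cx", "cy" (the principal point, pixels), "T" (4x4, takes a point from camera to world coordinates). Camera axes: x right, y down, z forward; pixel columns grow to the right and rows downward; lengths in m; the calibration is good to about 2 mm. A picture is of the moment at which its call begins. There is no depth.
- hand_in(): hands the job in; it is judged then, once.
The state is a dict: "t": time; "joint_positions": joint angles; "dq": joint speeds; "tau": joint torques, N m; "tool_pos": TCP position; "orientation": TCP orientation; "ft_force": force on the tool from outside, world axes, zero at the start; "moment": the same for the moment, N m; "width": finger opening in m; "grasp_force": force on a finger pad.
Only numpy, scipy, OpenCV 4.12 (cv2) and the standard library are available. Lean on these libraries where they do the work, as an engineer would, in place of code of your own. Each camera call takes 0.05 s, during which the arm holds its last target. There are 200 camera calls.

## Task

The cover plate of the plate incubator was put back crooked and lies across the edges of its recess. Turn it straight so that it goes down into the recess and press it level and flush with the deck; then turn the selector so that its white pointer line points at the green dot, and let go. Leave the other things on the bench where they are.

Things in the scene. Friction and masses are not known exactly. Their poses are not given: they have to be found in the camera images.
- incubator: fixed bench incubator: white case 220 (x) x 360 (y) x 90 mm high with a blue deck on top. Origin: centre of its underside, on the bench; z up. On the deck: the recess, centred at y = +85 mm, and the selector, its axis at y = -95 mm (both x = 0).
- recess (a point): centre of the floor of the recess in the deck: rectangle 140 (x) x 110 (y) mm, 10 mm deep, dark floor 80 mm above the bench, deck 90 mm above it. Axes parallel to the incubator's; the cover fits with 5 mm play on each side.
- cover: loose white cover plate 130 (x) x 100 (y) x 10 mm, 0.22 kg, with a grey upright grip rib along its x through the middle: 90 long (x), 16 wide (y), standing 32 mm above the plate (top 42 mm above the underside). Origin: centre of its underside. At the start it lies flat on the deck, turned by 16 to 29 degrees against the recess, anticlockwise seen from above.
- selector (a joint): angle of the selector knob, rad; grows clockwise seen from above. Detents every 0.524 rad (30 degrees) at 0, 0.524, 1.047, 1.571 and 2.094; end stops just outside. The first two have small white printed marks, the other three each have one of the coloured dots, in changing order. About 0.1 Nm turns it past a detent.
- selector_grip (a point): grip point on the selector's upright axis, 127 mm above the bench. Black bar 70 long, 16 wide, 38 mm high (top 137 mm above the bench) on a grey disc 76 mm across (top 99 mm above the bench). A white line on top of one half of the bar and down that end is the pointer; at joint value 0 it points 60 degrees anticlockwise (from above) of the incubator's x axis.
- selector_mark (a point): point on the pointer line prolonged outwards, 58 mm from the selector's axis, just over the deck; it turns with the knob and lies over the dot that the pointer points at. The bar lies along the line from selector_grip to this point.
- dot_green: green dot, 20 mm across, 2 mm thick, fixed on the deck 58 mm from the selector's axis. Origin at its centre.
- dot_yellow: yellow dot, same size and distance from the axis; a wrong position
- dot_red: red dot, same size and distance from the axis; a wrong position
- tip_rack: bystander: white and pink pipette tip rack, 122 x 82 x 59 mm, origin at centre of underside
- bottle: bystander: amber bottle with blue cap, 64 mm across, 150 mm high, origin at centre of underside
- beaker: bystander: glass beaker, 70 mm across, 90 mm high, origin at centre of underside
- microplate: bystander: clear 96-well plate, 127 x 85 x 15 mm, origin at centre of underside
- tube_rack: bystander: orange tube rack with coloured caps, 200 x 60 x 52 mm, origin at centre of underside
There are look-alikes about, which are no part of the job. Leave any yellow look-alike of the cover alone.

How it is judged:
By the outcome, as a careful person would: the job done as asked, in the order asked, and still so for the second after the job is handed in, with the robot touching nothing.
It also fails if it takes over 64 s, if anything falls off the work surface, if the arm or the gripper's body presses on something with over 40 N, if the wrist force passes 120 N, or if a joint passes its speed limit or range.

## Working session

There is one attempt and no reset: what is moved stays moved. The work goes in short steps, Python scripts to look and compute and a tool call to move; the robot and the scene stay as the last step left them, time stands still between calls to the robot, and variables do not carry over. Pictures are saved under pics/ and viewed, at most 10 in all, crops included, and the job is handed in when it is done.

Besides the shell and the picture viewer there is one more tool, called after "Request:" by a JSON object that holds its "api" and its "payload". arm_command: Moves the arm, as the interface text tells. Its arguments: {"type":"object","properties":{"dp":{"type":"array"},"roll":{"type":"array"},"fingers":{"type":"array"},"squeeze":{"type":"number"}},"required":["dp","roll","fingers"]}

```bash
mkdir -p pics; cat > h.py <<'E'
import numpy as np, cv2
from station import *
def cam(n):
    s=snapshot(n); s["f"]=s["img"].shape[0]/2/np.tan(np.radians(s["vfov"])/2); s["T"]=np.array(s["T"]); return s
def proj(s,P):
    P=np.atleast_2d(P); T=s["T"]; c=(P-T[:3,3])@T[:3,:3]
    return np.c_[s["cx"]+s["f"]*c[:,0]/c[:,2], s["cy"]+s["f"]*c[:,1]/c[:,2]]
def ray(s,uv,z):
    uv=np.atleast_2d(uv); T=s["T"]
    d=np.c_[(uv[:,0]-s["cx"])/s["f"],(uv[:,1]-s["cy"])/s["f"],np.ones(len(uv))]@T[:3,:3].T
    return T[:3,3]+d*((z-T[2,3])/d[:,2:3])
E
python3 - <<'E'
from h import *
for n in("top","side"):
    s=cam(n); cv2.imwrite(f"pics/{n}0.png",s["img"]); print(n,s["f"],s["cx"],s["cy"],s["T"].round(3).tolist())
print(state())
E
```

```text
top 439.8052578392932 282.3856114600016 212.99096167407563 [[0.001, -0.988, 0.157, 0.37], [-1.0, 0.003, 0.025, 0.039], [-0.025, -0.157, -0.987, 1.403], [0.0, 0.0, 0.0, 1.0]]
side 472.57494424809636 286.84010237522847 213.59880912182624 [[0.991, -0.071, 0.112, 0.393], [-0.133, -0.517, 0.846, -1.249], [-0.003, -0.853, -0.521, 0.914], [0.0, 0.0, 0.0, 1.0]]
{'t': 0.1, 'joint_positions': array([ 1.16134958e+00,  1.24440850e-01,  1.65152926e+00, -1.09055837e-05,
        1.36751785e+00, -8.26281265e-02]), 'dq': array([ 0.00216384, -0.00103209, -0.00293609,  0.00133606, -0.00140099,
        0.00029481]), 'tau': array([ 4.29387246e-04, -4.18881691e+01, -3.61095822e+01,  7.77721801e-02,
        4.61628847e-02, -5.82779376e-05]), 'tool_pos': array([0.20862657, 0.6153718 , 0.40361385]), 'orientation': array([-3.13970293e+00, -1.45786824e-04,  2.81477610e+00]), 'ft_force': array([0.56060488, 0.747694  , 0.64198031]), 'moment': array([ 0.0351448 ,  0.02555672, -0.00340663]), 'grasp_force': 0.0, 'width': 0.0951434907163356}
```

View pics/top0.png

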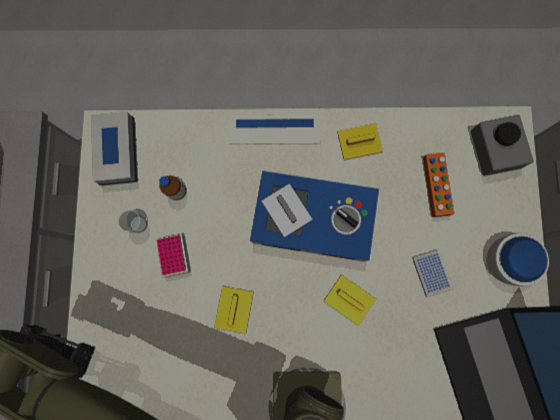

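View pics/side0.png

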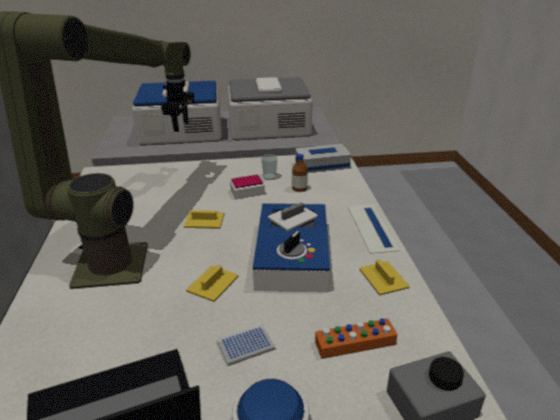

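The top picture shows the incubator's blue deck with corners near (263,172), (379,187), (369,261) and (250,244), the white cover at (287,210) and the selector at (346,219). The other candidates for the cover are yellow plates at (360,141), (234,310) and (350,300), plus a white one on the far background box. Only the white plate at (287,210) lies on this deck over the recess. I'll confirm it in an enlarged crop while I measure.

```bash
cat > m.py <<'E'
from h import *
from scipy.optimize import least_squares
def rect(s,mask,z,lo):
    c=max(cv2.findContours(mask.astype(np.uint8),cv2.RETR_EXTERNAL,cv2.CHAIN_APPROX_NONE)[0],key=cv2.contourArea)
    p=ray(s,c[:,0,:].astype(float),z)[:,:2]
    (cx,cy),(w,h),a=cv2.minAreaRect((p*1000).astype(np.float32))
    if w>h: a+=90; w,h=h,w   # a: direction of the short side
    a=(a+90)%180-90
    return np.array([cx,cy])/1000,w,h,a
E
python3 - <<'E'
from m import *
s=cam("top"); im=s["img"]; hsv=cv2.cvtColor(im,cv2.COLOR_BGR2HSV)
roi=np.zeros(im.shape[:2],bool); roi[165:268,243:385]=1
blue=(hsv[...,0]>100)&(hsv[...,0]<125)&(hsv[...,1]>130)&roi
c,w,h,a=rect(s,blue,.09,0); print("deck",c,w,h,a)
roi2=np.zeros_like(roi); roi2[178:240,258:316]=1
wh=(hsv[...,1]<60)&(hsv[...,2]>130)&roi2
c2,w2,h2,a2=rect(s,wh,.1,0); print("cover",c2,w2,h2,a2)
for n,l,hh in(("green",(45,80),90),("yellow",(22,34),120),("red",(0,8),120)):
    r=np.zeros_like(roi); r[190:225,320:378]=1
    k=(hsv[...,0]>=l[0])&(hsv[...,0]<=l[1])&(hsv[...,1]>hh)&r
    y,x=np.nonzero(k); print(n,len(x),x.mean(),y.mean(),ray(s,[x.mean(),y.mean()],.092))
cv2.imwrite("pics/crop1.png",cv2.resize(im[165:270,245:385],None,fx=5.6,fy=5.6,interpolation=cv2.INTER_CUBIC))
t=cam("side"); cv2.imwrite("pics/crop2.png",cv2.resize(t["img"][190:300,245:345],None,fx=5.4,fy=5.4,interpolation=cv2.INTER_CUBIC))
E
```

```text
deck [ 0.57314111 -0.02354004] 218.54934692382812 355.8946533203125 -9.350540161132812
cover [0.58773712 0.0600285 ] 96.9118881225586 127.63638305664062 -57.68975067138672
green 33 363.6060606060606 212.5151515151515 [[ 0.57954565 -0.17190865  0.092     ]]
yellow 32 348.5 200.5 [[ 0.61643201 -0.12747962  0.092     ]]
red 20 357.65 204.6 [[ 0.60376383 -0.15469366  0.092     ]]
```

View pics/crop1.png

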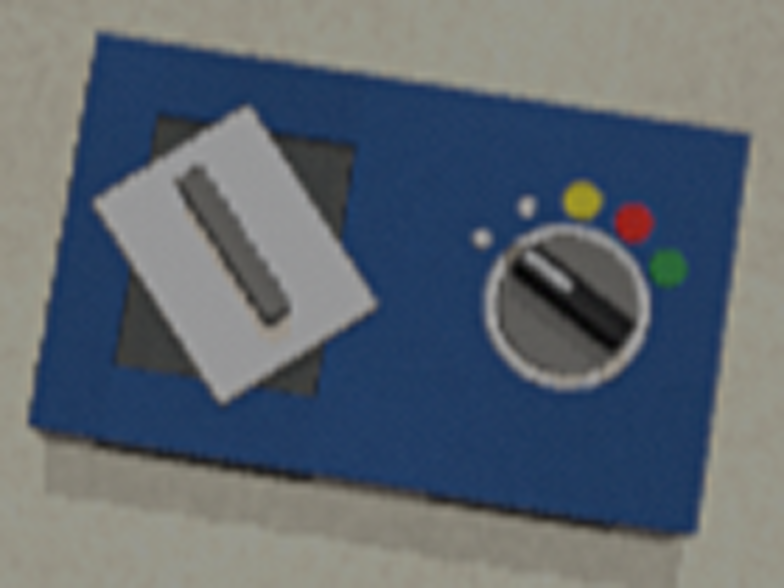

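View pics/crop2.png

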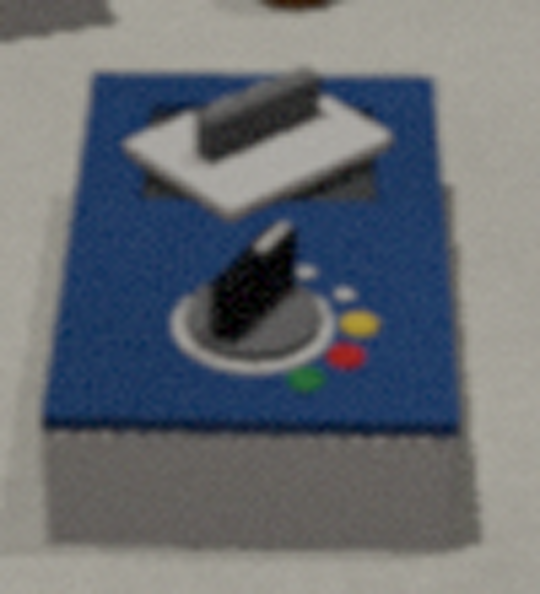

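The crop confirms the white cover over the recess, centred and crooked by about 41°, which is more than stated. The rib runs along world 32°, and the deck yaw is about -9.3°. The selector points at the first white mark (joint 0). Green is the last dot, at 2.094. All three dots fit the 58 mm radius. Now I'll move above the cover.

Request:
{"api": "arm_command", "payload": {"dp": [[0.019, -0.028, 0], [0.019, -0.028, 0], [0.019, -0.028, 0], [0.019, -0.028, 0], [0.019, -0.028, 0], [0.019, -0.028, 0], [0.019, -0.028, 0], [0.019, -0.028, 0], [0.019, -0.028, 0], [0.019, -0.028, 0]], "roll": [0.89, 0.89, 0.89, 0.89, 0.89, 0.89, 0.89, 0.89, 0.89, 0.89], "fingers": [0.7, 0.7, 0.7, 0.7, 0.7, 0.7, 0.7, 0.7, 0.7, 0.7], "squeeze": 25}}

```text
t: 1.03
tool_pos: [0.3992, 0.334, 0.4047]
orientation: [-3.142, 0.0, -2.574]
ft_force: [1.3, 0.8, 1.3]
width: 0.0665
grasp_force: 0.0
```

Request:
{"api": "arm_command", "payload": {"dp": [[0.019, -0.028, 0], [0.019, -0.028, 0], [0.019, -0.028, 0], [0.019, -0.028, 0], [0.019, -0.028, 0], [0.019, -0.028, 0], [0.019, -0.028, 0], [0.019, -0.028, 0], [0.019, -0.028, 0], [0.019, -0.028, 0], [0, 0, 0], [0, 0, 0]], "roll": [0, 0, 0, 0, 0, 0, 0, 0, 0, 0, 0, 0], "fingers": [0.7, 0.7, 0.7, 0.7, 0.7, 0.7, 0.7, 0.7, 0.7, 0.7, 0.7, 0.7]}}

```text
t: 2.03
tool_pos: [0.5892, 0.0542, 0.4042]
orientation: [3.141, -0.001, -2.581]
ft_force: [1.3, -0.1, -0.7]
width: 0.0665
grasp_force: 0.0
```

Request:
{"api": "arm_command", "payload": {"dp": [[-0.001, 0.006, -0.02], [0, 0, -0.02], [0, 0, -0.02], [0, 0, -0.02], [0, 0, -0.018], [0, 0, -0.01], [0, 0, 0], [0, 0, 0]], "roll": [0, 0, 0, 0, 0, 0, 0, 0], "fingers": [0.7, 0.7, 0.7, 0.7, 0.7, 0.7, 0.7, 0.7]}}

```text
t: 2.7
tool_pos: [0.5873, 0.0623, 0.2967]
orientation: [3.141, -0.001, -2.577]
ft_force: [-0.2, 0.2, 0.8]
width: 0.0664
grasp_force: 0.0
```

Request:
{"api": "arm_command", "payload": {"dp": [[0, 0, 0], [0, 0, 0], [0, 0, 0], [0, 0, 0], [0, 0, 0], [0, 0, 0], [0, 0, 0], [0, 0, 0]], "roll": [0, 0, 0, 0, 0, 0, 0, 0], "fingers": [0, 0, 0, 0, 0, 0, 0, 0]}}

```text
t: 3.37
tool_pos: [0.5877, 0.0615, 0.2967]
orientation: [-3.141, -0.0, -2.578]
ft_force: [0.8, -2.3, -0.5]
width: 0.0184
grasp_force: 0.8
```

Request:
{"api": "arm_command", "payload": {"dp": [[0, 0, 0], [0, 0, 0], [0, 0, 0], [0, 0, 0], [0, 0, 0.004], [0, 0, 0.004], [0, 0, 0.002], [0, 0, 0], [0, 0, 0]], "roll": [0, 0, 0, 0, 0, 0, 0, 0, 0], "fingers": [0, 0, 0, 0, 0, 0, 0, 0, 0]}}

```text
t: 4.12
tool_pos: [0.5877, 0.0616, 0.3069]
orientation: [3.142, 0.0, -2.578]
ft_force: [0.1, 0.2, -2.9]
width: 0.016
grasp_force: 25.0
```

Request:
{"api": "arm_command", "payload": {"dp": [[0, 0, 0], [0, 0, 0], [0, 0, 0], [0, 0, 0], [0, 0, 0], [0, 0, 0], [0, 0, 0], [0, 0, 0], [0, 0, 0], [0, 0, 0], [0, 0, 0]], "roll": [-0.81, -0.81, -0.81, -0.81, -0.81, -0.81, -0.81, -0.81, -0.81, 0, 0], "fingers": [0, 0, 0, 0, 0, 0, 0, 0, 0, 0, 0]}}

```text
t: 5.03
tool_pos: [0.5876, 0.0616, 0.3065]
orientation: [-3.142, -0.0, 2.978]
ft_force: [-0.1, 0.5, -1.6]
width: 0.0158
grasp_force: 25.0
```

```bash
python3 - <<'E'
from h import *
s=cam("top"); t=cam("side")
a=cv2.resize(s["img"][165:270,245:385],(400,300),interpolation=cv2.INTER_CUBIC);b=cv2.resize(t["img"][190:298,245:345],(400,432),interpolation=cv2.INTER_CUBIC)[:300+132]
c=np.zeros((432,800,3),np.uint8); c[:300,:400]=a; c[:,400:]=b
cv2.imwrite("pics/c3.png",c); st=state(); print(st["tool_pos"],st["orientation"],st["width"],st["grasp_force"],st["ft_force"])
E
```

```text
[0.58762463 0.06158201 0.30659628] [-3.14151835e+00 -3.01479573e-04  2.97735103e+00] 0.015962803369333457 24.99973565340042 [-0.24894703  0.11967995 -2.77607335]
```

View pics/c3.png

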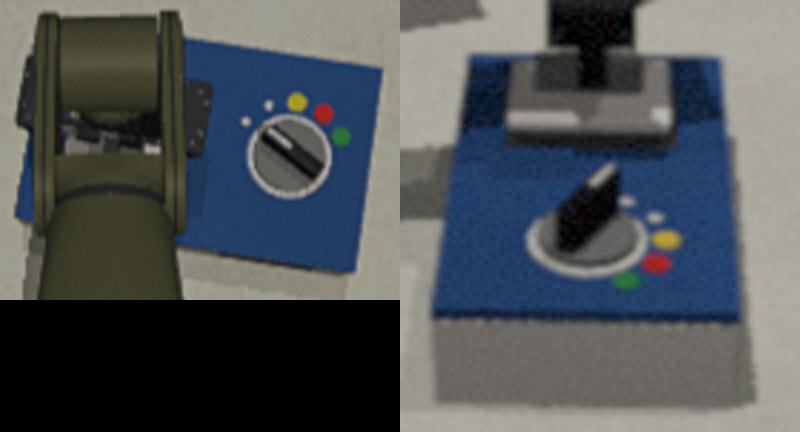

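The cover is held straight and parallel to the deck, just above the recess (side half of the crop, about (590,100)). Next I'll lower it.

Request:
{"api": "arm_command", "payload": {"dp": [[-0.001, -0.001, -0.004], [0, 0, -0.004], [0, 0, -0.004], [0, 0, -0.003], [0, 0, -0.003], [0, 0, -0.002], [0, 0, 0], [0, 0, 0]], "roll": [0, 0, 0, 0, 0, 0, 0, 0], "fingers": [0, 0, 0, 0, 0, 0, 0, 0]}}

```text
t: 5.8
tool_pos: [0.5867, 0.0606, 0.2867]
orientation: [-3.142, 0.0, 2.976]
ft_force: [-0.1, 0.2, -1.2]
width: 0.0159
grasp_force: 25.0
```

Request:
{"api": "arm_command", "payload": {"dp": [[0, 0, -0.001], [0, 0, -0.001], [0, 0, 0], [0, 0, 0]], "roll": [0, 0, 0, 0], "fingers": [0, 0, 0, 0]}}

```text
t: 6.13
tool_pos: [0.5869, 0.0606, 0.2867]
orientation: [-3.141, 0.0, 2.976]
ft_force: [-4.6, -0.4, 7.1]
width: 0.0161
grasp_force: 25.0
```

Request:
{"api": "arm_command", "payload": {"dp": [[0, 0, 0.001], [0, 0, 0], [0, 0, 0], [0, 0, 0], [0, 0, 0], [0, 0, 0.02], [0, 0, 0.03], [0, 0, 0.03], [0, 0, 0.02]], "roll": [0, 0, 0, 0, 0, 0, 0, 0, 0], "fingers": [0.6, 0.6, 0.6, 0.6, 0.6, 0.6, 0.6, 0.6, 0.6]}}

```text
t: 6.88
tool_pos: [0.587, 0.0606, 0.3886]
orientation: [3.141, 0.003, 2.976]
ft_force: [0.3, 0.0, 0.6]
width: 0.0565
grasp_force: 0.0
```

Request:
{"api": "arm_command", "payload": {"dp": [[-0.003, -0.018, 0], [-0.003, -0.018, 0], [-0.003, -0.018, 0], [-0.003, -0.018, 0], [-0.003, -0.018, 0], [-0.003, -0.018, 0], [-0.003, -0.018, 0], [-0.003, -0.018, 0], [-0.003, -0.018, 0], [-0.002, -0.016, 0], [0, 0, 0], [0, 0, 0]], "roll": [0.95, 0.95, 0.95, 0.95, 0.95, 0.95, 0.95, 0.95, 0.95, 0.95, 0.95, 0], "fingers": [0.6, 0.6, 0.6, 0.6, 0.6, 0.6, 0.6, 0.6, 0.6, 0.6, 0.6, 0.6]}}

```text
t: 7.88
tool_pos: [0.5575, -0.1183, 0.3855]
orientation: [3.141, -0.0, -2.263]
ft_force: [0.3, 0.6, -0.8]
width: 0.057
grasp_force: 0.0
```

```bash
python3 - <<'E'
from h import *
s=cam("top"); t=cam("side")
a=cv2.resize(s["img"][165:270,245:385],(400,300),interpolation=cv2.INTER_CUBIC);b=cv2.resize(t["img"][190:298,245:345],(400,432),interpolation=cv2.INTER_CUBIC)
c=np.zeros((432,800,3),np.uint8); c[:300,:400]=a; c[:,400:]=b
cv2.imwrite("pics/c4.png",c); st=state(); print(st["tool_pos"],st["orientation"],st["width"],st["joint_positions"])
E
```

```text
[ 0.5576631  -0.11744077  0.38557515] [ 3.14129882e+00  4.05141823e-05 -2.26502692e+00] 0.057284721629448164 [-3.01780048e-01 -3.94340278e-02  1.85140393e+00  1.54265375e-04
  1.32987875e+00 -2.74917894e+00]
```

View pics/c4.png

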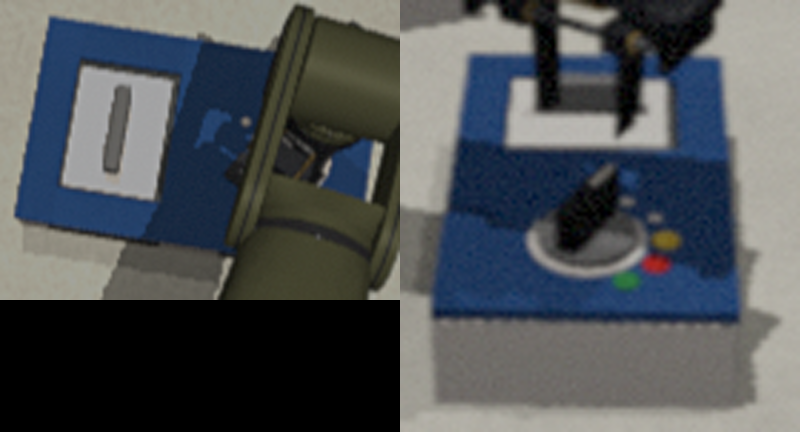

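The cover sits in the recess (crop at (120,130)), with its edges parallel and a narrow gap all round. The gripper is above the selector, so I'll grasp the bar.

Request:
{"api": "arm_command", "payload": {"dp": [[0, 0, -0.02], [0, 0, -0.02], [0, 0, -0.02], [0, 0, -0.015], [0, 0, -0.011], [0, 0, 0], [0, 0, 0]], "roll": [0, 0, 0, 0, 0, 0, 0], "fingers": [0.6, 0.6, 0.6, 0.6, 0.6, 0.6, 0.6]}}

```text
t: 8.57
tool_pos: [0.5577, -0.117, 0.2994]
orientation: [3.141, -0.0, -2.263]
ft_force: [-0.5, 0.2, 0.1]
width: 0.057
grasp_force: 0.0
```

Request:
{"api": "arm_command", "payload": {"dp": [[0, 0, 0], [0, 0, 0], [0, 0, 0], [0, 0, 0], [0, 0, 0], [0, 0, 0], [0, 0, 0], [0, 0, 0], [0, 0, 0], [0, 0, 0]], "roll": [0, 0, 0, 0, 0, 0, 0, 0, 0, 0], "fingers": [0, 0, 0, 0, 0, 0, 0, 0, 0, 0]}}

```text
t: 9.4
tool_pos: [0.5581, -0.1179, 0.3]
orientation: [-3.139, 0.0, -2.262]
ft_force: [3.2, -3.2, -2.0]
width: 0.0161
grasp_force: 25.0
```

Request:
{"api": "arm_command", "payload": {"dp": [[0, 0, 0], [0, 0, 0], [0, 0, 0], [0, 0, 0], [0, 0, 0], [0, 0, 0], [0, 0, 0], [0, 0, 0], [0, 0, 0], [0, 0, 0], [0, 0, 0], [0, 0, 0]], "roll": [-0.87, -0.87, -0.87, -0.87, -0.87, -0.87, -0.87, -0.87, -0.87, -0.87, -0.87, -0.87], "fingers": [0, 0, 0, 0, 0, 0, 0, 0, 0, 0, 0, 0]}}

```text
t: 10.4
tool_pos: [0.5583, -0.1186, 0.3]
orientation: [-3.138, 0.004, 2.973]
ft_force: [5.8, -8.4, -3.8]
width: 0.0157
grasp_force: 25.0
```

Request:
{"api": "arm_command", "payload": {"dp": [[0, 0, 0], [0, 0, 0], [0, 0, 0], [0, 0, 0], [0, 0, 0], [0, 0, 0], [0, 0, 0], [0, 0, 0], [0, 0, 0], [0, 0, 0], [0, 0, 0], [0, 0, 0]], "roll": [-0.87, -0.87, -0.87, -0.87, -0.87, -0.87, -0.87, -0.87, -0.87, -0.87, -0.87, -0.87], "fingers": [0, 0, 0, 0, 0, 0, 0, 0, 0, 0, 0, 0]}}

```text
t: 11.4
tool_pos: [0.5579, -0.1193, 0.3]
orientation: [-3.141, 0.006, 1.929]
ft_force: [2.2, -10.0, -3.2]
width: 0.016
grasp_force: 25.0
```

Request:
{"api": "arm_command", "payload": {"dp": [[0, 0, 0], [0, 0, 0], [0, 0, 0], [0, 0, 0]], "roll": [0, 0, 0, 0], "fingers": [0, 0, 0, 0]}}

```text
t: 11.73
tool_pos: [0.5579, -0.1193, 0.3]
orientation: [-3.141, 0.006, 1.933]
ft_force: [2.3, -10.9, -2.8]
width: 0.0161
grasp_force: 25.0
```

Request:
{"api": "arm_command", "payload": {"dp": [[0, 0, 0], [0, 0, 0], [0, 0, 0], [0, 0, 0], [0, 0, 0.02], [0, 0, 0.03], [0, 0, 0.03], [0, 0, 0.03], [0, 0, 0]], "roll": [0, 0, 0, 0, 0, 0, 0, 0, 0], "fingers": [0.6, 0.6, 0.6, 0.6, 0.6, 0.6, 0.6, 0.6, 0.6]}}

```text
t: 12.48
tool_pos: [0.5588, -0.1174, 0.4178]
orientation: [3.132, 0.007, 1.933]
ft_force: [1.6, 0.6, 1.1]
width: 0.057
grasp_force: 0.0
```

Request:
{"api": "arm_command", "payload": {"dp": [[-0.015, 0.037, 0], [-0.015, 0.037, 0], [-0.015, 0.037, 0], [-0.015, 0.037, 0], [-0.015, 0.037, 0], [-0.015, 0.037, 0], [-0.015, 0.037, 0], [-0.015, 0.037, 0], [-0.015, 0.037, 0], [-0.015, 0.037, 0], [-0.015, 0.037, 0], [-0.015, 0.037, 0]], "roll": [0, 0, 0, 0, 0, 0, 0, 0, 0, 0, 0, 0], "fingers": [0.6, 0.6, 0.6, 0.6, 0.6, 0.6, 0.6, 0.6, 0.6, 0.6, 0.6, 0.6]}}

```text
t: 13.48
tool_pos: [0.3761, 0.3283, 0.4096]
orientation: [3.142, -0.0, 1.933]
ft_force: [0.8, 0.2, 0.1]
width: 0.057
grasp_force: 0.0
```

```bash
python3 - <<'E'
from m import *
s=cam("top"); t=cam("side"); im=s["img"]
a=cv2.resize(im[165:270,245:385],(400,300),interpolation=cv2.INTER_CUBIC);b=cv2.resize(t["img"][190:298,245:345],(400,432),interpolation=cv2.INTER_CUBIC)
c=np.zeros((432,800,3),np.uint8); c[:300,:400]=a; c[:,400:]=b
cv2.imwrite("pics/c5.png",c); st=state(); print(st["tool_pos"],st["width"])
hsv=cv2.cvtColor(im,cv2.COLOR_BGR2HSV)
roi=np.zeros(im.shape[:2],bool); roi[178:240,258:316]=1
print(rect(s,(hsv[...,1]<60)&(hsv[...,2]>130)&roi,.09,0))
E
```

```text
[0.37511932 0.33042803 0.40938386] 0.05696602250885604
(array([0.58572485, 0.06227281]), 98.34170532226562, 127.8721694946289, 80.40113830566406)
```

View pics/c5.png

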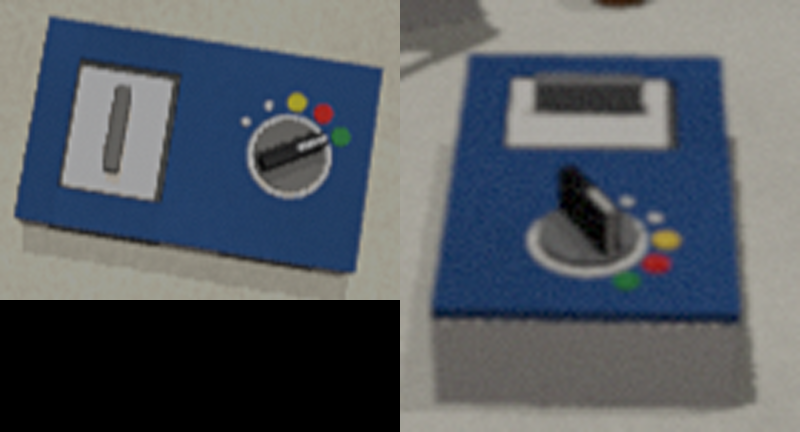

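Both crops show the cover in the recess and the pointer near green. I'll check the pointer angle numerically.

```bash
python3 - <<'E'
from h import *
s=cam("top"); t=cam("side"); A=np.array([.5577,-.1173])
# compare predicted image of bar-top with the picture for several joint values: black-pixel match, plus white line
def score(q):
    r=0
    for c in(s,t):
        a=np.radians(-9.3+60)-q; e=np.array([np.cos(a),np.sin(a)]); n=np.array([-e[1],e[0]])
        g=cv2.cvtColor(c["img"],cv2.COLOR_BGR2GRAY).astype(np.float32)
        def val(u,v):
            p=proj(c,[np.r_[A+e*x+n*y,.137] for x in u for y in v]).astype(np.float32)
            return cv2.remap(g,p[:,0].reshape(-1,1),p[:,1].reshape(-1,1),cv2.INTER_LINEAR).mean()
        r+=val(np.linspace(.012,.033,8),[-.001,0,.001])-val(np.linspace(-.033,0,8),np.linspace(-.006,.006,5))
    return r
for d in np.arange(90,140,3): print(d,round(score(np.radians(d)),1),end="; ")
# dot bearing for comparison
print(np.degrees(np.arctan2(-.1719+.1173,.5795-.5577)))
E
```

```text
90 77.2; 93 79.5; 96 82.9; 99 86.3; 102 90.0; 105 97.3; 108 113.3; 111 139.3; 114 167.8; 117 186.8; 120 188.1; 123 171.4; 126 142.2; 129 111.8; 132 84.7; 135 60.2; 138 39.3; -68.23478493682667
```

```bash
python3 -c "
from station import *
print(hand_in())"
```

```text
the job is handed in; nothing more can be done
None
```

The cover is straight and pressed down flush in its recess, the selector was then turned to the green dot and released, and the job was handed in at about 14 s of robot time (no verdict was returned).

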